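# Fetch the rear dip basket from a crowded hook

## Robot

A 6-joint arm with a two-finger parallel gripper is mounted at the origin on the work surface. World frame = base frame: x ahead of the robot, y to its left, z up, the work surface at z = 0. Lengths are in m, angles in degrees, forces in N, time in s.
With the tool pointing down it reaches from about 0.3 to 0.75 m from the base axis. Payload 8.5 kg.
Tool frame: the origin (TCP) lies on the centre line of the jaws, within the pads' length; the fingertips stand ahead of it and the grasp point (between the pads) lies 3 mm ahead of it (bot.tip_extent is the z of the fingertips in the tool frame, in m); z points along the fingers, y is the direction in which the jaws open and shut (so a half turn about z gives the same grasp; the last joint's range is limited). The gripper opens to 85 mm and grips with 20 to 120 N. Pads are 22 mm wide; open, the fingers measure 114 mm over their backs; the gripper's body (76 mm by 85 mm) begins 54 mm behind the grasp point. The pads swing forward as they close: fully open they stand 13 mm farther back than shut.
Start: joints at [54.185, 21.807, 74.336, -0, 83.858, -12.336], TCP at [0.219, 0.504, 0.253] pointing down, gripper open.
Joint ranges: [-178.18, 178.18], [-50.72, 133.34], [12.68, 142.11], [-81.47, 261.47], [9.98, 163.14], [-165.26, 165.26]. Speed limits (degrees/s): [136.94, 136.94, 180, 180, 180, 180].

## Interface

Orientations are given as [roll, pitch, yaw] about the fixed x, y, z axes, in that order (R = Rz(yaw) Ry(pitch) Rx(roll)).
In Python, from rig import telemetry, vision, hand_in, bot gives the robot as it stands. The module is installed in compiled form; this text tells all that it offers.
- The arm moves only by the tool jog_arm, never from a script. Its argument "steps" is text: rows parted by semicolons, each of 7 numbers parted by spaces: the shift along the tool's x, y, z in cm, then the turn, a rotation vector about the tool's x, y, z in degrees, then the finger opening in cm, from 0 to 8.54. In form: dx dy dz wx wy wz grip; .... A call has 1 to 5 rows; each row is the pose to reach, as a shift and turn from the pose measured when the call began, along the tool's axes at that moment; what a row does not reach only later rows make up. A row lasts 1/8 s, in which the tool goes at most 62.5 mm and 10.7 degrees, less where a joint would pass 70% of its speed; a pose out of reach is approached as far as the arm can. A call with a gripper value outside its range is refused whole. The fingers move at their own pace and stop on an object; the grip force is fixed at half the most. Time passes only in rows, so rows that repeat a pose let the fingers close. It gives the time, the measured TCP pose, the force and the opening at its end, in the units of the state.
- telemetry.sense(): the state, without advancing time (a new reading comes with each control period).
- vision.get_image(name): name is "scene" or "top"; returns the picture (480x640x3 uint8, blue, green, red); there is no depth.
- vision.camera_model(name): a dict with "mtx" (3x3 intrinsics, pixels), "rvec" (rotation vector, rad) and "tvec" (3), from world to camera coordinates, as OpenCV has them. Camera axes: x right, y down, z forward; pixel columns grow to the right and rows downward; lengths in m; the calibration is good to about 2 mm. A picture is of the moment at which its call begins. camera_model takes no time and is no camera call.
- hand_in(): hands the job in, once; it reports no verdict.
The state is a dict: "time": time; "joint_positions": joint angles; "joint_vel": joint speeds; "joint_efforts": joint torques, N m; "tcp_pos": TCP position; "ee_rot": TCP orientation; "ft_force": force on the tool from outside, world axes, zero at the start; "torque": the same for the moment, N m; "width": finger opening in m.
Only numpy, scipy, OpenCV 4.12 (cv2) and the standard library are available. Lean on these libraries where they do the work, as an engineer would, in place of code of your own. Each camera call takes 0.05 s, during which the arm holds its last target. There are 200 camera calls.

## Task

The deep, narrow steel basket is needed in the cleaning machine, but it hangs at the back of a hook behind the wide, shallow basket. First move the shallow basket over to the empty hook and leave it hanging there, with the deep one still waiting in its place; then take the deep basket off its hook and stand it upright in the machine's open tank, lowering it right down to the tank floor before letting go.

Things in the scene. Friction and masses are not known exactly. Their poses are not given: they have to be found in the camera images.
- shallow_basket: Steel basket at the hook's free end: cup 68 wide, 22 high, 0.13 kg. Origin: centre of underside; z up. A 6 mm stem bears a flat eye across y: 46 wide (y), 6 thick (x), at heights 104-156; opening 34 wide, heights 110-150. Grip its 46 width from above, fingers either side of the hook. At the start -x points along the hook to its free end; the lip is 35-43 mm ahead of the origin.
- deep_basket: Steel basket about 70 mm behind the shallow one on the same hook: cup 46 mm wide, 55 high, 0.15 kg. Stem, eye, origin and axes as the shallow basket's. At the start -x points along the hook to its free end; the lip is 105-113 mm ahead of the origin, the hook's post 45 mm behind, no higher than the eye. A middle-sized basket standing at the back of the bench is not wanted.
- spare_hook (a point): Middle of the empty hook, on its bar's top face, 240 mm above the bench. Bar along x, 10 wide, 8 deep. Free end at -x, 77 mm off, with a 6 mm thick lip 10 mm above the bar top; post 80 mm off at +x. z up. A hung basket's origin is 150 mm below this; lifted 12-30 mm (20 best) its eye slides level past the lip along x. The crowded hook is alike; both are fixed.
- tank_floor (a point): Centre of the floor of the open, empty tank in the fixed cleaning machine, a grey box 170 mm (x) by 150 (y), 100 high, with a black control panel on its -x face. Floor 35 mm above the bench; tank 130 mm (x) by 110 (y) inside; walls 20 thick, rising 65 above the floor. z up.
There are look-alikes about, which are no part of the job. Leave any blue, green or turquoise look-alike of the deep_basket alone.

How it is judged:
By the outcome, as a careful person would: the job done as asked, in the order asked, and still so for the second after the job is handed in, with the robot touching nothing.
It also fails if it takes over 62 s, if anything falls off the work surface, if the arm or the gripper's body presses on something with over 40 N, if the wrist force passes 120 N, or if a joint passes its speed limit or range.

## Working session

There is one attempt and no reset: what is moved stays moved. The work goes in short steps, Python scripts to look and compute and a tool call to move; the robot and the scene stay as the last step left them, time stands still between calls to the robot, and variables do not carry over. Pictures are saved under pics/ and viewed, about 8 in all and at most 12, crops included, and the job is handed in when it is done.

Besides the shell and the picture viewer there is one more tool, called after "Emit:" as a command line: name --argument value ..., lists and objects as JSON in quotes. jog_arm: Moves the arm, as the interface text tells. Its arguments: {"type":"object","properties":{"steps":{"type":"string"}},"required":["steps"]}

```bash
mkdir -p pics; cat > h.py <<'E'
import numpy as np, cv2
from rig import telemetry, vision, hand_in, bot
def cam(n):
    m=vision.camera_model(n); K=np.array(m["mtx"],float); R=cv2.Rodrigues(np.array(m["rvec"],float))[0]; t=np.array(m["tvec"],float).ravel(); return K,R,t
def ray(n,u,v):
    K,R,t=cam(n); d=R.T@np.linalg.solve(K,[u,v,1.]); return -R.T@t,d/np.linalg.norm(d)
def plane(n,u,v,z):
    c,d=ray(n,u,v); return c+d*(z-c[2])/d[2]
def tri(a,b):
    (c1,d1),(c2,d2)=ray("scene",*a),ray("top",*b)
    s=np.linalg.lstsq(np.c_[d1,-d2],c2-c1,rcond=None)[0]; p,q=c1+s[0]*d1,c2+s[1]*d2
    return (p+q)/2,np.linalg.norm(p-q)
def proj(n,p):
    K,R,t=cam(n); q=K@(R@np.array(p)+t); return q[:2]/q[2]
def snap(n,f,box=None,s=1):
    im=np.array(vision.get_image(n)); cv2.imwrite("raw_%s.png"%n,im)
    if box: x0,y0,x1,y1=box; im=cv2.resize(im[y0:y1,x0:x1],None,fx=s,fy=s,interpolation=cv2.INTER_CUBIC)
    cv2.imwrite("pics/"+f,im)
E
python3 - <<'E'
from h import *
snap("scene","s0.png"); snap("top","t0.png")
print(telemetry.sense(), bot.tip_extent)
for n in("scene","top"): print(n,ray(n,320,240))
E
```

```text
{'time': 0.1, 'joint_positions': array([ 5.41845466e+01,  2.18369700e+01,  7.43771383e+01, -1.23732537e-03,
        8.38566402e+01, -1.23358077e+01]), 'joint_vel': array([ 0.02767523, -0.04236061, -0.12366626, -0.02612496, -0.05949952,
        0.00851264]), 'joint_efforts': array([ 4.33822817e-03, -4.49219191e+01, -2.31656832e+01, -8.95560515e-05,
        3.68071458e-03, -5.85091084e-05]), 'tcp_pos': array([0.21901052, 0.50427852, 0.25279426]), 'ee_rot': array([-1.79930622e+02, -1.39131185e-02,  1.56520479e+02]), 'ft_force': array([0.23019785, 0.43696254, 0.03767787]), 'torque': array([-0.01107221,  0.03241339, -0.00231968]), 'width': 0.08524367457466403} 0.022
scene (array([ 0.94699475, -0.26906042,  0.76358876]), array([-0.40286676,  0.35782283, -0.84241391]))
top (array([0.57381836, 0.01547953, 0.97187229]), array([ 0.09334342, -0.02040268, -0.9954249 ]))
```

View pics/s0.png

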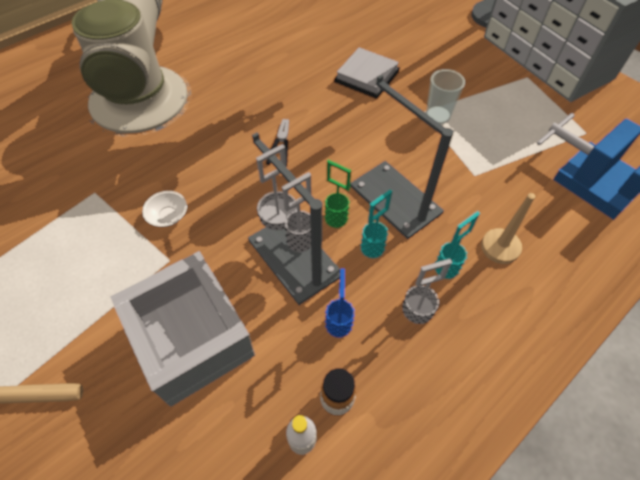

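View pics/t0.png

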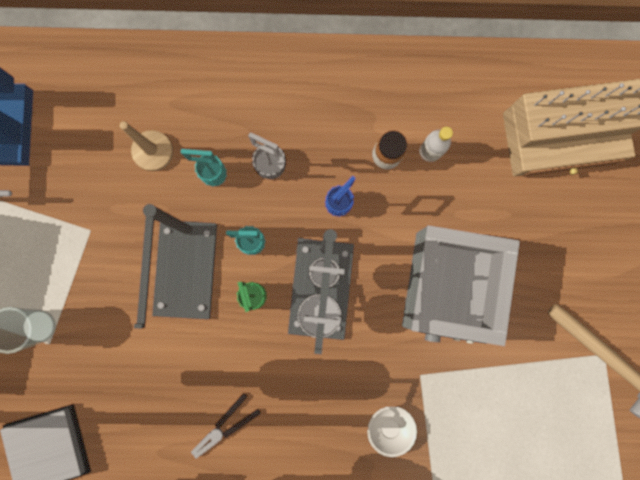

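Scene: the crowded hook is in the middle (top view: post 330,236, free end 319,350; scene view: 315,207 and 257,138). The wide cup is at the free end (320,316 top) and the narrow steel cup behind it (325,271 top). The spare hook is on the left in the top view (150,212 to 141,325), and the tank is at (462,287).
Candidates for deep_basket: steel on the hook (325,271), steel standing (268,160, the middle-sized one), and blue, green and turquoise copies. The steel one on the hook fits. I'll enlarge to confirm it.

```bash
python3 - <<'E'
import cv2,numpy as np
t=cv2.imread("raw_top.png");s=cv2.imread("raw_scene.png")
a=cv2.resize(t[200:360,120:370],None,fx=2.4,fy=2.4,interpolation=3) #600x384
A=cv2.resize(t[215:365,280:380],None,fx=4,fy=4,interpolation=3)   # 400x600
B=cv2.resize(s[110:260,235:335],None,fx=4,fy=4,interpolation=3)
cv2.imwrite("pics/c1.png",np.hstack([A,B]))
C=cv2.resize(t[195:345,120:220],None,fx=4,fy=4,interpolation=3)
D=cv2.resize(s[70:220,365:465],None,fx=4,fy=4,interpolation=3)
cv2.imwrite("pics/c2.png",np.hstack([C,D]))
E
```

```text
(no output)
```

View pics/c1.png

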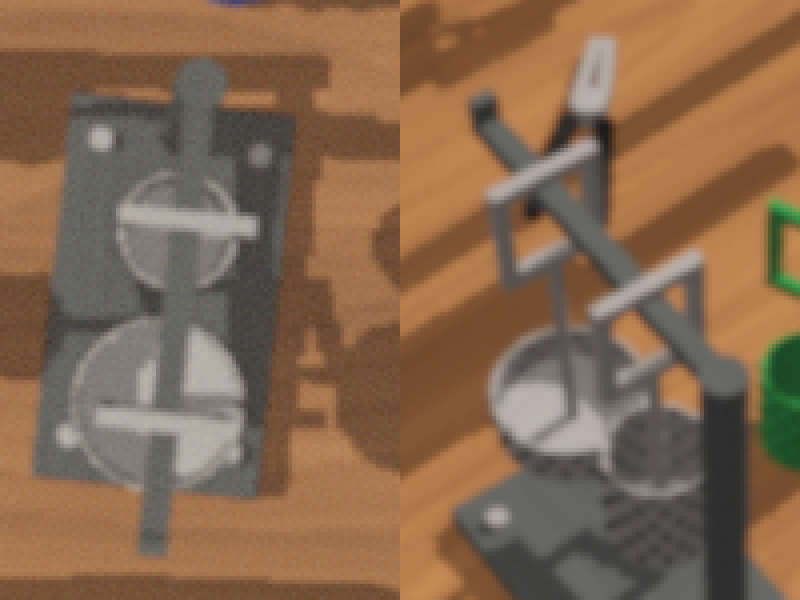

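View pics/c2.png

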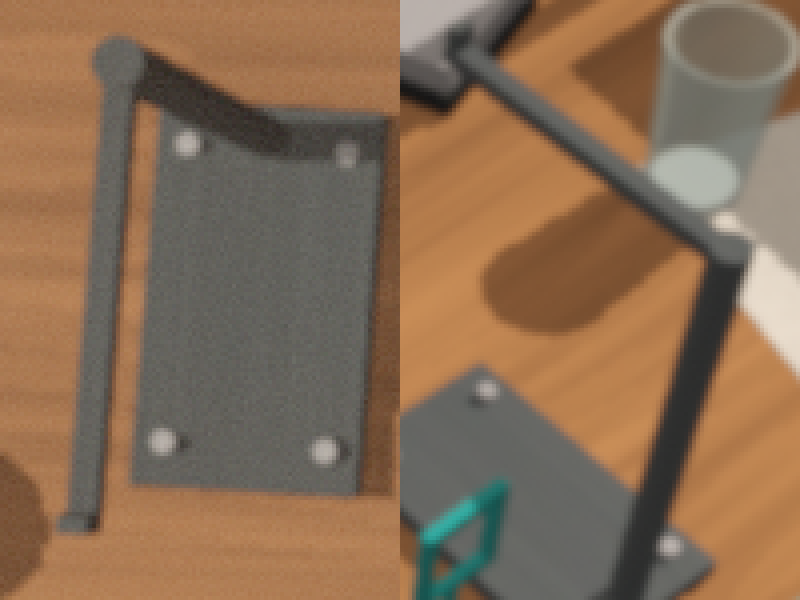

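The crops confirm it: the wide shallow steel cup is nearest the lip (eye centre top 322.5,318.8, scene 271,152.5), and the deep narrow steel cup is behind it, next to the post (eye top 326.8,270, scene 297,180.8). The spare hook bar runs post to lip, top (149.8,210.8) to (139.5,325.5).

```bash
python3 - <<'E'
from h import *
np.set_printoptions(precision=4,suppress=True)
P={"cpost":((315.5,205),(330.25,235.5),.24),"clip":((255.75,135),(318,351.3),.25),"sh_eye":((271,152.5),(322.5,318.8),.246),"dp_eye":((297,180.75),(326.75,270),.246),
"spost":((447.5,132.5),(149.75,210.75),.24),"slip":((380.5,81),(139.5,325.5),.25)}
for k,(a,b,z) in P.items(): print(k,*tri(a,b),"top@z",plane("top",*b,z),"scene@z",plane("scene",*a,z))
for a,b in(((280+117/4,215+215/4),(280+257/4,215+226/4)),((280+95/4,215+415/4),(280+245/4,215+418/4))):
    p,q=plane("top",*a,.246),plane("top",*b,.246); print("eye w",np.linalg.norm(p-q),"yaw",np.degrees(np.arctan2(*(p-q)[[1,0]]))-90)
im=cv2.imread("raw_top.png"); hsv=cv2.cvtColor(im,cv2.COLOR_BGR2HSV)
m=((hsv[...,1]<60)&(hsv[...,2]>60)).astype(np.uint8); m[:, :395]=0;m[:,530:]=0;m[:215]=0;m[350:]=0
c=max(cv2.findContours(m,0,2)[0],key=cv2.contourArea); r=cv2.minAreaRect(c); b=cv2.boxPoints(r); print(r)
w=np.array([plane("top",*p,.1) for p in b]); print("rim box",w,w.mean(0),[np.linalg.norm(w[i]-w[i-1]) for i in range(4)])
for p in [(427,228),(519,238),(505,344),(405,330)]: print(plane("top",*p,.1))
A=cv2.resize(im[215:355,395:530],None,fx=4,fy=4,interpolation=3); cv2.imwrite("pics/tank.png",A)
E
```

```text
cpost [ 0.649  -0.0131  0.2389] 0.0005717525477356082 top@z [ 0.6487 -0.0133  0.24  ] scene@z [ 0.6498 -0.0134  0.24  ]
clip [0.4956 0.0018 0.2478] 0.0012208027096234702 top@z [0.4955 0.0014 0.25  ] scene@z [0.4979 0.0012 0.25  ]
sh_eye [ 0.5382 -0.0032  0.2475] 0.0020005293338375397 top@z [ 0.5375 -0.0041  0.246 ] scene@z [ 0.5376 -0.0017  0.246 ]
dp_eye [ 0.6027 -0.0081  0.2451] 0.002198151794451694 top@z [ 0.602  -0.0089  0.246 ] scene@z [ 0.604  -0.0077  0.246 ]
spost [0.6791 0.2306 0.2386] 0.001389495336815585 top@z [0.6784 0.2297 0.24  ] scene@z [0.6802 0.23   0.24  ]
slip [0.5262 0.2387 0.2389] 0.0025603095332845083 top@z [0.5261 0.2343 0.25  ] scene@z [0.5357 0.2291 0.25  ]
eye w 0.046685800249552926 yaw -3.684339681856983
eye w 0.049518969685002925 yaw -0.4344594988932329
((460.37860107421875, 287.78900146484375), (104.84343719482422, 113.81480407714844), 8.746162414550781)
rim box [[ 0.5045 -0.1312  0.1   ]
 [ 0.6846 -0.1589  0.1   ]
 [ 0.6613 -0.3269  0.1   ]
 [ 0.4814 -0.2963  0.1   ]] [ 0.5829 -0.2283  0.1   ] [np.float64(0.16676492248666905), np.float64(0.18217061547057622), np.float64(0.16961466697272426), np.float64(0.18251646985134584)]
[ 0.6776 -0.1747  0.1   ]
[ 0.6637 -0.3239  0.1   ]
[ 0.494  -0.2988  0.1   ]
[ 0.5141 -0.1392  0.1   ]
```

View pics/tank.png

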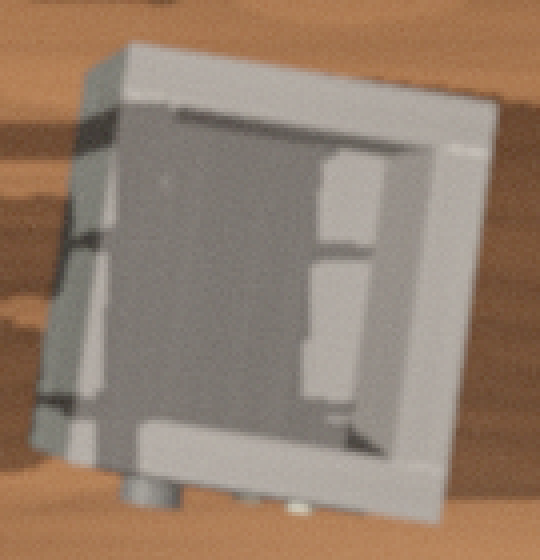

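The tank rim's outer corners at z=0.1 are px (427.5,225.75), (519.5,240.5), (505,345.5) and (413,330.75), so its centre is about (466.2,285.6). Next I'll work out the approach to the shallow eye.

```bash
cat >> h.py <<'E'
from scipy.spatial.transform import Rotation as Rt
np.set_printoptions(precision=4,suppress=True)
def delta(p,yaw):
    s=telemetry.sense(); R=Rt.from_euler("xyz",s["ee_rot"],degrees=True)
    d=R.inv().apply(np.array(p)-s["tcp_pos"])*100; w=(R.inv()*Rt.from_euler("xyz",[180,0,yaw],degrees=True)).as_rotvec(degrees=True)
    print("cm",d.round(2),"deg",w.round(2)); return d,w
E
python3 - <<'E'
from h import *
delta([.538,-.003,.33],174.5)
w=[plane("top",*p,.1) for p in[(427.5,225.75),(519.5,240.5),(505,345.5),(413,330.75)]]
print(w,np.mean(w,0),[np.linalg.norm(w[i]-w[i-1]) for i in range(4)], np.degrees(np.arctan2(*(w[1]-w[2])[[1,0]])))
for p in[(.538,-.003,.33)]: print(proj("top",p))
E
```

```text
cm [-49.47 -33.83  -7.69] deg [ -0.07  -0.02 -17.98]
[array([ 0.6813, -0.1755,  0.1   ]), array([ 0.6597, -0.3247,  0.1   ]), array([ 0.4916, -0.2988,  0.1   ]), array([ 0.5131, -0.152 ,  0.1   ])] [ 0.5864 -0.2377  0.1   ] [np.float64(0.16981370565454942), np.float64(0.15071589926947423), np.float64(0.17003616462917645), np.float64(0.14836373437302433)] -8.75428926987031
[323.4769 322.0066]
```

Emit:
jog_arm --steps "-5 -3.4 -6 0 0 -2 8.5; -10 -6.8 -7.7 0 0 -4 8.5; -15 -10.2 -7.7 0 0 -6 8.5; -20 -13.6 -7.7 0 0 -8 8.5; -25 -17 -7.7 0 0 -10 8.5"

```text
time: 0.72
tcp_pos: [0.3742, 0.2582, 0.3299]
ee_rot: [-179.9, -0.0, 166.6]
ft_force: [0.0, 0.5, 0.6]
width: 0.0849
```

```bash
python3 -c "
from h import *
delta([.538,-.003,.33],174.5)"
```

```text
cm [-21.99 -21.61   0.  ] deg [-0.07 -0.03 -7.9 ]
```

Emit:
jog_arm --steps "-4.4 -4.3 0 0 0 -2 8.5; -8.8 -8.6 0 0 0 -4 8.5; -13.2 -13 0 0 0 -6 8.5; -17.6 -17.3 0 0 0 -7.9 8.5; -22 -21.6 0 0 0 -7.9 8.5"

```text
time: 1.35
tcp_pos: [0.5388, -0.0049, 0.3298]
ee_rot: [-180.0, -0.1, 174.5]
ft_force: [0.5, 1.0, 0.5]
width: 0.085
```

```bash
python3 -c "
from h import *
delta([.538,-.003,.229],174.5)"
```

```text
cm [ 0.09  0.19 10.08] deg [-0.05 -0.06  0.01]
```

Emit:
jog_arm --steps "0.1 0.2 3 0 0 0 8.5; 0.1 0.2 6 0 0 0 8.5; 0.1 0.2 8.5 0 0 0 8.5; 0.1 0.2 10.1 0 0 0 8.5; 0.1 0.2 10.1 0 0 0 8.5"

```text
time: 1.98
tcp_pos: [0.5374, -0.0028, 0.2276]
ee_rot: [-180.0, -0.2, 174.5]
ft_force: [-0.1, -0.0, 0.9]
width: 0.0849
```

```bash
python3 - <<'E'
from h import *
snap("scene","s1.png",(220,90,370,280),3)
E
```

```text
(no output)
```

View pics/s1.png

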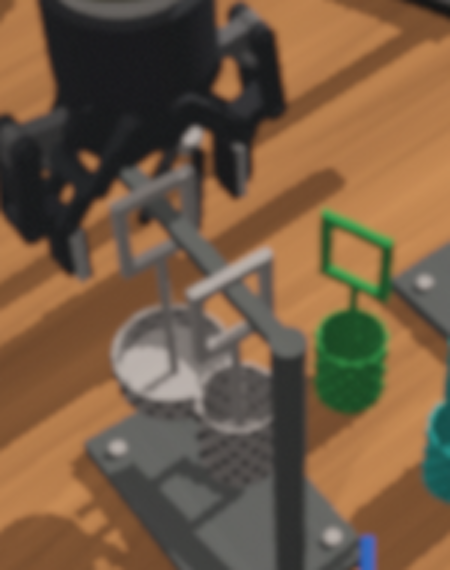

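The fingers (crop 75,265 and 235,185) straddle the shallow eye (155,215), and the deep eye behind is clear. I'm closing now.

Emit:
jog_arm --steps "0 0 0 0 0 0 4; 0 0 0 0 0 0 4; 0 0 0 0 0 0 4; 0 0 0 0 0 0 4; 0 0 0 0 0 0 4"

```text
time: 2.65
tcp_pos: [0.5381, -0.0029, 0.2295]
ee_rot: [-179.9, -0.0, 174.5]
ft_force: [0.1, 0.4, 6.6]
width: 0.0452
```

Emit:
jog_arm --steps "0 0 -0.7 0 0 0 4; 0 0 -1.4 0 0 0 4; 0 0 -2 0 0 0 4; 0 0 -2 0 0 0 4; 0 0 -2 0 0 0 4"

```text
time: 3.28
tcp_pos: [0.538, -0.0028, 0.2493]
ee_rot: [-180.0, -0.0, 174.5]
ft_force: [0.0, -0.5, -1.4]
width: 0.0451
```

```bash
python3 - <<'E'
from h import *
snap("scene","s2.png",(220,90,370,280),3)
E
```

```text
(no output)
```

View pics/s2.png

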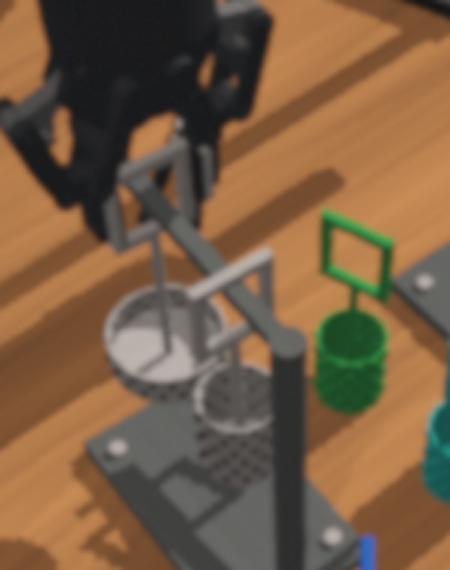

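The shallow basket is lifted and held: the load reads -1.4 N, matching its weight. Now I'll slide it out along tool +x.

Emit:
jog_arm --steps "1.2 0 0 0 0 0 4; 2.8 0 0 0 0 0 4; 4.4 0 0 0 0 0 4; 6.2 0 0 0 0 0 4; 8 0 0 0 0 0 4"

```text
time: 3.95
tcp_pos: [0.457, 0.005, 0.2492]
ee_rot: [-180.0, -0.1, 174.5]
ft_force: [-0.1, 0.2, -2.2]
width: 0.0447
```

```bash
python3 -c "
from h import *
delta([.455,.005,.325],174.5)
delta([.47,.2405,.325],176.8)"
```

```text
cm [ 0.21 -0.03 -7.58] deg [-0.05 -0.07  0.01]
cm [ 0.97 23.56 -7.6 ] deg [-0.04 -0.08 -2.29]
```

Emit:
jog_arm --steps "0.2 0 -3 0 0 0 4; 0.2 0 -6 0 0 0 4; 0.4 3 -7.6 0 0 -1 4; 0.6 7 -7.6 0 0 -2 4; 0.8 11 -7.6 0 0 -2.3 4"

```text
time: 4.58
tcp_pos: [0.4588, 0.1164, 0.3252]
ee_rot: [-180.0, -0.1, 176.8]
ft_force: [1.5, 0.1, -1.3]
width: 0.045
```

```bash
python3 -c "
from h import *
delta([.47,.2405,.325],176.8);delta([.47,.2405,.2493],176.8)"
```

```text
cm [-0.42 12.45  0.01] deg [-0.04 -0.07 -0.  ]
cm [-0.43 12.46  7.58] deg [-0.04 -0.07 -0.  ]
```

Emit:
jog_arm --steps "-0.1 4 0 0 0 0 4; -0.3 8 0 0 0 0 4; -0.4 12.4 2 0 0 0 4; -0.4 12.4 5 0 0 0 4; -0.4 12.4 7.5 0 0 0 4"

```text
time: 5.2
tcp_pos: [0.4685, 0.2402, 0.2488]
ee_rot: [-179.9, -0.1, 176.9]
ft_force: [-0.1, 0.6, -1.3]
width: 0.045
```

```bash
python3 - <<'E'
from h import *
delta([.602,.2335,.2493],176.8)
t=np.array(vision.get_image("top"));s=np.array(vision.get_image("scene"))
A=cv2.resize(t[205:375,100:200],None,fx=3.5,fy=3.5,interpolation=3); B=cv2.resize(s[40:210,340:460],None,fx=3.5,fy=3.5,interpolation=3)
cv2.imwrite("pics/s3.png",np.hstack([A,B]))
E
```

```text
cm [-13.36   0.06  -0.08] deg [-0.07 -0.14  0.07]
```

View pics/s3.png

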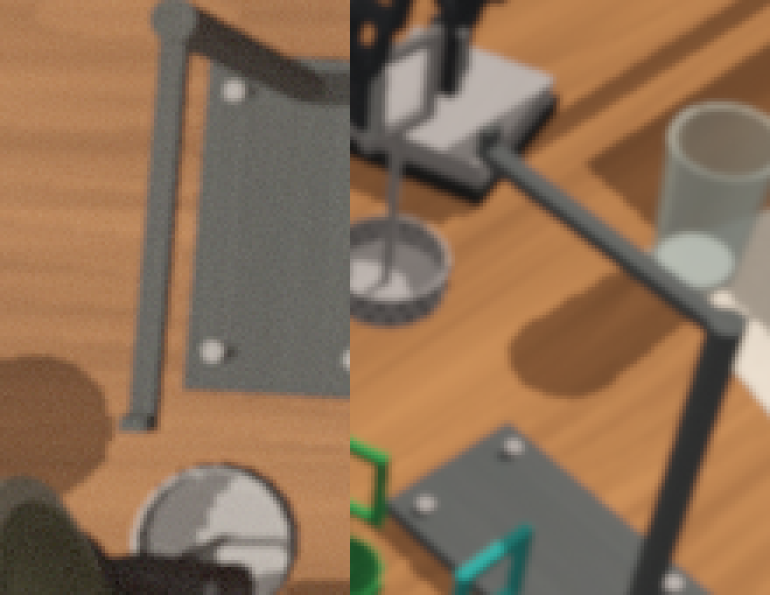

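The held eye (scene crop 405,80) lies on the extended line of the spare bar ((720,325) to (485,150), reaching about (405,90)), with nothing in the way. I'm sliding it in.

Emit:
jog_arm --steps "-2 0 0 0 0 0 4; -4 0 0 0 0 0 4; -6 0 0 0 0 0 4; -8 0 0 0 0 0 4; -9 0 0 0 0 0 4"

```text
time: 5.92
tcp_pos: [0.5585, 0.2343, 0.248]
ee_rot: [-179.9, -0.3, 176.8]
ft_force: [0.2, 0.6, -1.1]
width: 0.0449
```

Emit:
jog_arm --steps "-1.5 0 0 0 0 0 4; -3 0 0 0 0 0 4; -4.4 0 0 0 0 0 4; -4.4 0 0 0 0 0 4; -4.4 0 0 0 0 0 4"

```text
time: 6.55
tcp_pos: [0.6018, 0.2319, 0.2482]
ee_rot: [-179.9, -0.3, 176.8]
ft_force: [0.4, -0.3, -1.7]
width: 0.0449
```

Emit:
jog_arm --steps "0 0 0.8 0 0 0 4; 0 0 1.5 0 0 0 4; 0 0 1.9 0 0 0 4; 0 0 1.9 0 0 0 4; 0 0 1.9 0 0 0 4"

```text
time: 7.18
tcp_pos: [0.6015, 0.2319, 0.2296]
ee_rot: [-179.9, -0.3, 176.8]
ft_force: [-2.9, 0.0, 3.9]
width: 0.0452
```

Bar contact is felt (+3.9 N at the hanging height). I'm releasing and backing up.

Emit:
jog_arm --steps "0 0 0 0 0 0 5.2; 0 0 0 0 0 0 7; 0 0 0 0 0 0 8.5; 0 0 0 0 0 0 8.5; 0 0 0 0 0 0 8.5"

```text
time: 7.8
tcp_pos: [0.6015, 0.2319, 0.2295]
ee_rot: [-179.9, -0.3, 176.8]
ft_force: [0.4, 0.1, 0.0]
width: 0.0851
```

Emit:
jog_arm --steps "0 0 -2 0 0 0 8.5; 0 0 -4 0 0 0 8.5; 0 0 -7 0 0 0 8.5; 0 0 -10 0 0 0 8.5; 0 0 -10 0 0 0 8.5"

```text
time: 8.43
tcp_pos: [0.6025, 0.2322, 0.3318]
ee_rot: [-179.9, -0.1, 176.8]
ft_force: [0.4, -0.2, -0.4]
width: 0.0851
```

```bash
python3 - <<'E'
from h import *
# deep eye: hold the earlier estimate, on the bar
delta([.603,-.0085,.33],174.5)
snap("scene","s4.png",(210,40,470,260),3)
E
```

```text
cm [ -1.39 -24.03   0.2 ] deg [-0.06 -0.06  2.3 ]
```

View pics/s4.png

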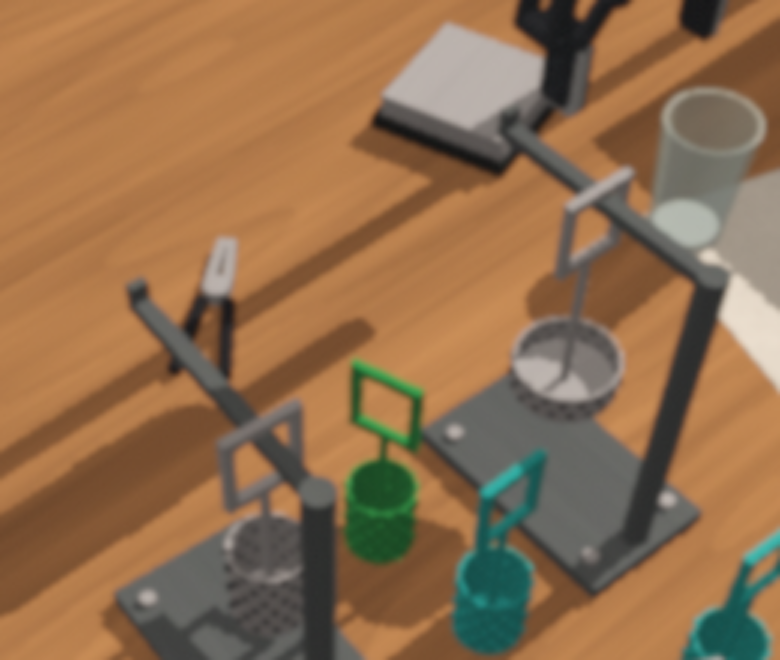

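The shallow basket hangs mid-bar on the spare hook (crop 595,220) and the deep one is still in its place (260,455). I'm going to the deep eye now.

Emit:
jog_arm --steps "-0.3 -5 0 0 0 0.5 8.5; -0.6 -10 0 0 0 1 8.5; -0.9 -15 0 0 0 1.5 8.5; -1.2 -20 0 0 0 2.3 8.5; -1.4 -24 0 0 0 2.3 8.5"

```text
time: 9.1
tcp_pos: [0.6023, -0.0102, 0.3285]
ee_rot: [-179.9, -0.4, 174.4]
ft_force: [0.8, 0.7, 0.0]
width: 0.0851
```

```bash
python3 - <<'E'
from h import *
delta([.603,-.0085,.229],174.5)
E
```

```text
cm [-0.13  0.19  9.95] deg [-0.1  -0.4  -0.06]
```

Emit:
jog_arm --steps "-0.1 0.2 3 0 -0.4 0 8.5; -0.1 0.2 6 0 -0.4 0 8.5; -0.1 0.2 8.5 0 -0.4 0 8.5; -0.1 0.2 9.9 0 -0.4 0 8.5; -0.1 0.2 9.9 0 -0.4 0 8.5"

```text
time: 9.72
tcp_pos: [0.6024, -0.0083, 0.2284]
ee_rot: [-179.9, -0.1, 174.4]
ft_force: [-0.1, -0.4, -0.1]
width: 0.085
```

Emit:
jog_arm --steps "0 0 0 0 0 0 4; 0 0 0 0 0 0 4; 0 0 0 0 0 0 4; 0 0 0 0 0 0 4; 0 0 0 0 0 0 4"

```text
time: 10.35
tcp_pos: [0.6027, -0.0083, 0.2293]
ee_rot: [-179.9, -0.0, 174.4]
ft_force: [-0.7, 0.4, 5.9]
width: 0.045
```

Emit:
jog_arm --steps "0 0 -0.7 0 0 0 4; 0 0 -1.4 0 0 0 4; 0 0 -2 0 0 0 4; 0 0 -2 0 0 0 4; 0 0 -2 0 0 0 4"

```text
time: 10.98
tcp_pos: [0.6026, -0.0083, 0.249]
ee_rot: [-179.9, -0.1, 174.4]
ft_force: [-0.2, -0.2, -1.8]
width: 0.0446
```

```bash
python3 - <<'E'
from h import *
snap("scene","s5.png",(220,90,370,280),3)
E
```

```text
(no output)
```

View pics/s5.png

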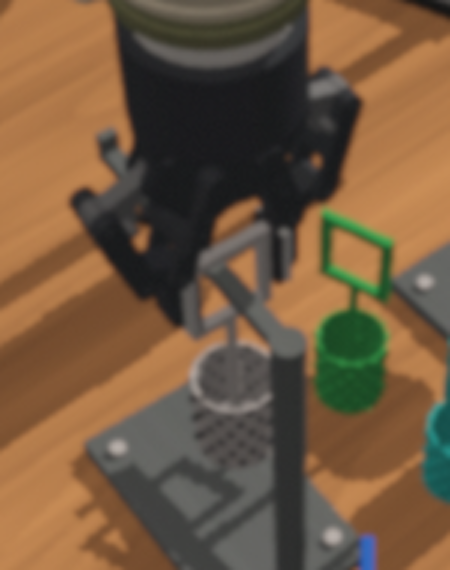

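The deep basket is gripped and lifted off the bar (load -1.8 N). I'm sliding it out past the lip, then up.

Emit:
jog_arm --steps "1.4 0 0 0 0 0 4; 3 0 0 0 0 0 4; 4.8 0 0 0 0 0 4; 6.6 0 0 0 0 0 4; 8.2 0 0 0 0 0 4"

```text
time: 11.65
tcp_pos: [0.5203, -0.0002, 0.2489]
ee_rot: [-179.9, -0.1, 174.4]
ft_force: [-0.5, -0.7, -1.1]
width: 0.0449
```

Emit:
jog_arm --steps "1.6 0 0 0 0 0 4; 3.2 0 0 0 0 0 4; 4.8 0 0 0 0 0 4; 6.3 0 0 0 0 0 4; 6.3 0 0 0 0 0 4"

```text
time: 12.28
tcp_pos: [0.4569, 0.006, 0.2492]
ee_rot: [-179.9, -0.1, 174.4]
ft_force: [0.1, -0.7, -1.9]
width: 0.0448
```

```bash
python3 - <<'E'
from h import *
delta([.457,.005,.33],174.5)
delta([.586,-.237,.33],171.5)
E
```

```text
cm [-0.   -0.11 -8.08] deg [-0.09 -0.09 -0.06]
cm [-15.19 -22.95  -8.07] deg [-0.09 -0.09  2.94]
```

Emit:
jog_arm --steps "0 0 -3 0 0 0 4; 0 0 -6 0 0 0 4; 0 -3 -8 0 0 0 4; 0 -7 -8 0 0 0.5 4; -2 -11 -8 0 0 1 4"

```text
time: 12.9
tcp_pos: [0.4664, -0.1064, 0.33]
ee_rot: [-179.9, -0.0, 173.4]
ft_force: [0.5, 0.2, -1.1]
width: 0.0448
```

```bash
python3 - <<'E'
from h import *
delta([.586,-.237,.33],171.5)
E
```

```text
cm [-13.38 -11.6    0.02] deg [-0.11 -0.    1.94]
```

Emit:
jog_arm --steps "-3 -2.6 0 0 0 0.5 4; -6.2 -5.4 0 0 0 1 4; -9.6 -8.4 0 0 0 1.9 4; -13.4 -11.6 0 0 0 1.9 4; -13.4 -11.6 5 0 0 1.9 4"

```text
time: 13.52
tcp_pos: [0.5897, -0.2409, 0.2819]
ee_rot: [-179.6, 0.5, 171.4]
ft_force: [0.6, 0.1, -2.6]
width: 0.0451
```

Emit:
jog_arm --steps "0 0 0.5 0 0 0 4; 0 0 0.5 0 0 0 4; 0 0 0.5 0 0 0 4"

```text
time: 13.9
tcp_pos: [0.5902, -0.2409, 0.2793]
ee_rot: [-179.5, 0.7, 171.5]
ft_force: [-0.0, 0.2, -2.6]
width: 0.0448
```

```bash
python3 - <<'E'
from h import *
delta([.5864,-.2377,.1745],171.5)
t=np.array(vision.get_image("top"));s=np.array(vision.get_image("scene"))
A=cv2.resize(t[200:360,390:530],None,fx=2.8,fy=2.8,interpolation=3);B=cv2.resize(s[240:400,100:230],None,fx=2.8,fy=2.8,interpolation=3)
cv2.imwrite("pics/s6.png",np.hstack([A,B]))
b=telemetry.sense()["tcp_pos"]-[0,0,.139]
for z in(0,.055):
    print("expected cup centre px",proj("top",b+[0,0,z])-[390,200],proj("scene",b+[0,0,z])-[100,240])
E
```

```text
cm [ 0.55  0.35 10.47] deg [-0.45  0.73 -0.05]
expected cup centre px [85.8137 82.6491] [68.6287 66.9935]
expected cup centre px [97.5886 82.0628] [57.5903 49.5905]
```

View pics/s6.png

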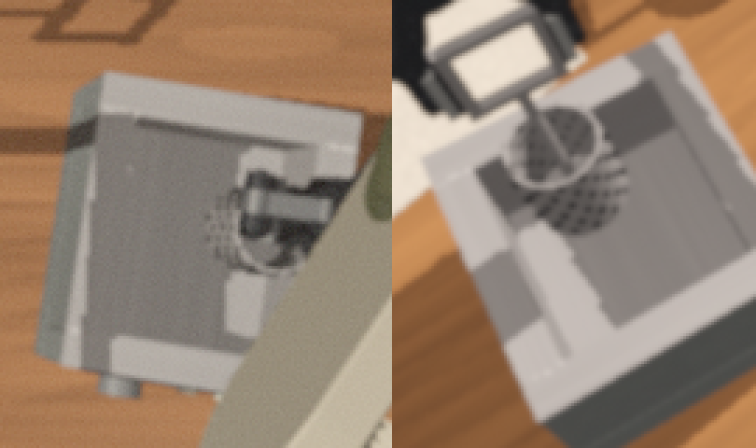

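The cup rim centre is at (98,81.5) in the top crop, against an expected (97.6,82): upright and over the tank opening. I'm centring and lowering.

Emit:
jog_arm --steps "0.5 0.3 1.5 -0.4 0.7 0 4; 0.5 0.3 3.5 -0.4 0.7 0 4; 0.5 0.3 5.5 -0.4 0.7 0 4; 0.5 0.3 7.5 -0.4 0.7 0 4; 0.5 0.3 9 -0.4 0.7 0 4"

```text
time: 14.62
tcp_pos: [0.586, -0.2375, 0.1872]
ee_rot: [180.0, -0.1, 171.5]
ft_force: [0.1, 0.4, -1.5]
width: 0.0447
```

Emit:
jog_arm --steps "0 0 0.1 0 0 0 4; 0 0 0.3 0 0 0 4; 0 0 0.5 0 0 0 4; 0 0 0.7 0 0 0 4; 0 0 0.7 0 0 0 4"

```text
time: 15.25
tcp_pos: [0.5859, -0.2375, 0.1802]
ee_rot: [180.0, -0.1, 171.5]
ft_force: [-0.3, 0.2, -1.4]
width: 0.0447
```

Emit:
jog_arm --steps "0 0 0.1 0 0 0 4; 0 0 0.2 0 0 0 4; 0 0 0.3 0 0 0 4; 0 0 0.4 0 0 0 4; 0 0 0.4 0 0 0 4"

```text
time: 15.88
tcp_pos: [0.5859, -0.2375, 0.1761]
ee_rot: [180.0, -0.1, 171.5]
ft_force: [0.0, 0.0, -2.8]
width: 0.045
```

Emit:
jog_arm --steps "0 0 0.05 0 0 0 4; 0 0 0.1 0 0 0 4; 0 0 0.15 0 0 0 4; 0 0 0.2 0 0 0 4; 0 0 0.2 0 0 0 4"

```text
time: 16.5
tcp_pos: [0.5859, -0.2375, 0.1744]
ee_rot: [180.0, -0.1, 171.5]
ft_force: [-0.9, 0.1, 1.5]
width: 0.0451
```

Emit:
jog_arm --steps "0 0 0.05 0 0 0 4; 0 0 0.1 0 0 0 4; 0 0 0.1 0 0 0 4"

```text
time: 16.88
tcp_pos: [0.5861, -0.2376, 0.1744]
ee_rot: [-180.0, -0.0, 171.5]
ft_force: [-2.6, 1.0, 7.3]
width: 0.0448
```

Firm floor contact (+7.3 N) at the predicted height of 0.1744. I'm releasing and retreating straight up.

Emit:
jog_arm --steps "0 0 0 0 0 0 5.2; 0 0 0 0 0 0 7; 0 0 0 0 0 0 8.5; 0 0 0 0 0 0 8.5; 0 0 0 0 0 0 8.5"

```text
time: 17.5
tcp_pos: [0.5861, -0.2376, 0.1743]
ee_rot: [-180.0, -0.0, 171.5]
ft_force: [0.2, -0.2, 0.3]
width: 0.0851
```

Emit:
jog_arm --steps "0 0 -2 0 0 0 8.5; 0 0 -5 0 0 0 8.5; 0 0 -9 0 0 0 8.5; 0 0 -13 0 0 0 8.5; 0 0 -16 0 0 0 8.5"

```text
time: 18.12
tcp_pos: [0.5861, -0.2375, 0.3363]
ee_rot: [-179.9, 0.1, 171.5]
ft_force: [0.6, 0.5, 0.5]
width: 0.0846
```

Emit:
jog_arm --steps "3 0 0 0 0 0 8.5; 7 0 0 0 0 0 8.5; 11 0 0 0 0 0 8.5; 15 0 0 0 0 0 8.5; 18 0 0 0 0 0 8.5"

```text
time: 18.75
tcp_pos: [0.4067, -0.2103, 0.3363]
ee_rot: [-179.9, 0.1, 171.4]
ft_force: [-0.9, 1.1, 0.1]
width: 0.0848
```

```bash
python3 - <<'E'
from h import *
t=np.array(vision.get_image("top"));s=np.array(vision.get_image("scene"))
A=cv2.resize(t[190:360,110:530],None,fx=1.7,fy=1.7,interpolation=3);B=cv2.resize(s[60:400,110:460],(300,291),interpolation=3)
C=cv2.resize(s[230:400,100:260],None,fx=1.7,fy=1.7,interpolation=3)
v=np.zeros((600,720,3),np.uint8); v[:289,:714]=A; v[300:591,:300]=B; v[300:589,320:592]=C
cv2.imwrite("pics/end.png",v); print(proj("top",[.5864,-.2377,.09])-[110,190],proj("top",[.5864,-.2377,.191])-[110,190])
E
```

```text
[354.5294  95.2939] [374.6124  94.5614]
```

View pics/end.png

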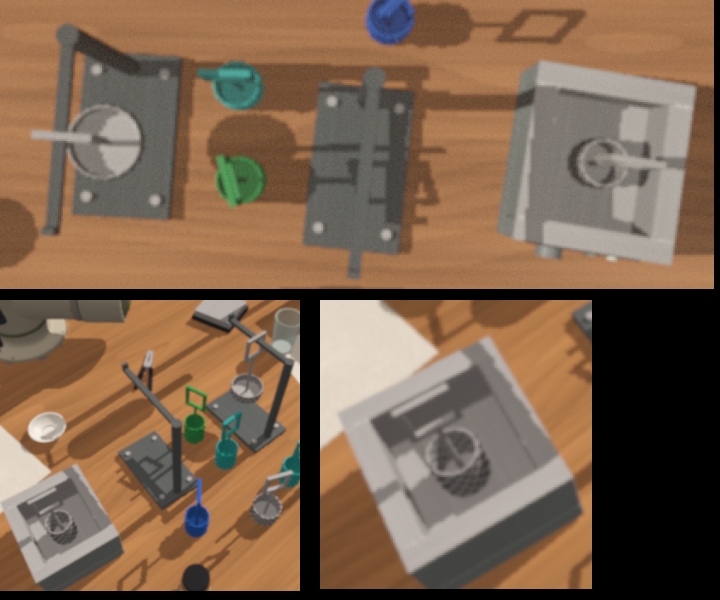

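The deep basket stands upright on the tank floor: rim at (354.7,95.9) against an expected (354.5,95.3), eye at (374.7,93.5) against (374.6,94.6). The shallow basket hangs on the spare hook, and the look-alikes in view are where they were.

```bash
python3 -c "
from h import *
print(hand_in())"
```

```text
the job is handed in; nothing more can be done
None
```

The job is done and handed in. The robot clock read about 18.9 s, well under the 62 s limit. I moved the shallow basket to the middle of the spare hook first, with the deep one still in its place. Then I took the deep basket off its hook, lowered it to the tank floor and let go.

- **Deep basket:** the last picture shows it standing upright in the middle of the tank. Its rim and eye lie within about 1 px of where they should be. I released it only after the floor was felt, at +7.3 N and the predicted height.
- **Shallow basket:** the last picture shows it still hanging at mid-bar on the spare hook.
- **Surroundings:** the blue, green and turquoise look-alikes in view and the middle-sized basket were left alone. The gripper was open and clear of everything at hand-in.
- **Forces:** the highest reading reported was about 8 N at the wrist, though I only saw values at the end of each move.
- **Disagreement:** the baskets measured about 65 mm apart on the hook, against the 70 mm stated. Nothing failed because of it, and no check failed.

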